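Seat a bottle stopper with the ratchet-held lever press

TASK

The stopper of the small bottle in the stoppering press is only started in its neck. Press down the tail of the ratchet pawl so that it clicks free of the teeth, then push the lever down past the teeth until the ram has seated the stopper fully home in the bottle. Only press and push with the fingers: lift and carry nothing, do not touch the bottle in the press, leave the other things on the bench as they stand, and finish clear of the press with its lever left down.

Things in the scene. Friction and masses are not known exactly. Their poses are not given: they have to be found in the camera images.
- press: Bench stoppering press, fixed: grey C-frame, base plate 260 x 120 x 16 mm. Origin on the bench in mid-plate, straight below the lever's pivot; z up. The lever points along the press's -x, the pawl's tail along +x. The ram and bottle stand 70 mm along -x. The pivot is a level pin along the press's y, 180 mm up. The frame's two cheek plates (54 mm overall) reach 85 mm along +x and 238 mm high.
- lever (a joint): Lever angle above level (rad), 0 = level, + = handle raised. Starts 0.36 to 0.54. With the pawl in its teeth (one every 0.16 rad) it is blocked downward: do not force it. With the pawl free it stays where left; pushing the handle takes a few N, from 0.15 (ram on the stopper) about 10 N; at about 0 the stopper is home and it stands solid. 20 N is a proper final push.
- lever_grip (a point): Point on the middle of the upper face of the lever's flat black rubber handle, 220 mm from the pivot along the lever, 8 mm above the line through the pivot. The handle reaches from 150 to 250 mm from the pivot, is 36 mm wide and 16 mm thick. Turns with the lever: its x points along the lever to the pivot, its z is the face's normal.
- pawl (a joint): Angle of the steel ratchet pawl (rad): near 0 to 0.11 = its nose lies in or on the teeth of the lever's toothed quadrant (which holds the lever up); 0.36 = free, against its stop. A spring plunger throws it over at about 0.2: pressed beyond that it stays free by itself. It needs about 5 to 10 N at the tail.
- pawl_tail (a point): Middle of the upper face of the pawl's tail, a steel thumb plate 42 mm (press x) x 34 mm (press y). About 125 mm from the press's origin along its +x, 236 mm above the bench. It goes down about 20 mm to its stop, turning about a pin that lies 70 mm from the origin along the press's +x, 226 mm up.
- bottle: Amber glass serum bottle, 42 mm across, 75 mm high without stopper, loose, standing in the low ring (8 mm high) on the press's base plate, under the ram. Origin at the centre of its underside.
- stopper (a joint): How far the grey rubber stopper has gone into the bottle's neck (m): starts at 0 to 0.002, 0.010 = fully home, its 19 mm flange on the neck.
- stopper_top (a point): Centre of the stopper's top face, 89 mm above the bottle's underside at 0 and 79 mm when home.
- spare_bottle: A second, already stoppered bottle of the same kind (42 mm across, 79 mm high), loose, beside the press, not to be moved. Origin under its centre.
- spare_stopper: A spare grey stopper (19 mm across, 15 mm high) standing loose on the bench beside the press, not to be moved. Origin under its centre.
- jar: White plastic screw jar, 48 mm across, 42 mm high, loose, beside the press, not to be moved. Origin under its centre.
- reagent: Amber reagent bottle with black cap, 68 mm across, 150 mm high, loose, not to be moved. Origin under its centre.
- beaker: Glass beaker, 68 mm across, 95 mm high, loose, not to be moved. Origin under its centre.
- burner: Gas burner, foot 72 mm across, 140 mm high, loose, not to be moved. Origin under its centre.
- spatula: Thin steel laboratory spatula, 185 mm long, 12 mm wide, lying loose on the bench, not to be moved. Origin under its middle.
- tube_rack: Two-tier steel test tube rack with tubes, 210 x 62 mm, 135 mm high with tubes, loose, not to be moved. Origin under its centre, its length along its x.

How it is judged:
By the outcome, as a careful person would: the job done as asked, in the order asked, and still so for the second after the job is handed in, with the robot touching nothing.
It also fails if it takes over 45 s, if anything falls off the work surface, if the arm or the gripper's body presses on something with over 40 N, if the wrist force passes 120 N, or if a joint passes its speed limit or range.

ROBOT

A 6-joint arm with a two-finger parallel gripper is mounted at the origin on the work surface. World frame = base frame: x ahead of the robot, y to its left, z up, the work surface at z = 0. Lengths are in m, angles in rad, forces in N, time in s.
With the tool pointing down it reaches from about 0.375 to 0.75 m from the base axis. Payload 9 kg.
Tool frame: the origin (TCP) lies on the centre line of the jaws, within the pads' length; the fingertips stand 22 mm ahead of it and the grasp point (between the pads) lies 3 mm ahead of it (manip.finger_overhang is the distance from the TCP to the fingertips, in m); z points along the fingers, y is the direction in which the jaws open and shut (so a half turn about z gives the same grasp; the last joint's range is limited). The gripper opens to 85 mm and grips with 20 to 120 N. Pads are 22 mm wide; open, the fingers measure 114 mm over their backs; the gripper's body (76 mm by 85 mm) begins 54 mm behind the grasp point. The pads swing forward as they close: fully open they stand 13 mm farther back than shut.
Start: joints at [-1.324, 0.104, 0.097, 1.564, 0, 1.353], TCP at [0.269, -0.536, 0.253] pointing down, gripper open.
Joint ranges: [-2.99, 2.99], [-0.84, 1.86], [-1.1, 1.16], [-1.84, 2.11], [-1.51, 1.56], [-3.14, 3.14]. Speed limits (rad/s): [2.22, 2.22, 2.57, 3.14, 3.14, 3.14].

INTERFACE

Orientations are given as a unit quaternion [x, y, z, w].
In Python, from workcell import manip gives the robot as it stands.
- The arm moves only by the tool apply_moves, never from a script. Its argument "deltas" is a list of rows, each a list of 7 numbers: the shift along the tool's x, y, z in cm, then the turn, a rotation vector about the tool's x, y, z in degrees, then the opening, from 0 (shut) to 1 (fully open). In form: [[x, y, z, ax, ay, az, fingers], ...]. A call has 1 to 20 rows; each row is the pose to reach, as a shift and turn from the pose commanded when the call began, along the tool's axes at that moment; what a row does not reach only later rows make up. A row lasts 1/12 s, in which the tool goes at most 41.7 mm and 7.16 degrees, less where a joint would pass 70% of its speed; a pose out of reach is approached as far as the arm can. A call with a gripper value outside its range is refused whole. The fingers move at their own pace and stop on an object; "squeeze" is the grip in N (left out, the last holds). Time passes only in rows, so rows that repeat a pose let the fingers close. It gives the time, the measured TCP pose, the force and the opening at its end, in the units of the state.
- manip.get_state(): the state, without advancing time (a new reading comes with each control period).
- manip.read_camera(name): name is "scene" or "top" or "wrist"; returns the picture (384x512x3 uint8, red, green, blue); there is no depth.
- manip.camera_params(name): a dict with "fovy" (degrees; the focal length in pixels is half the picture's height over the tangent of half this angle, whatever the lens; pixels are square), "cx", "cy" (the principal point, pixels), "dist" ([k1, k2, p1, p2, k3] as OpenCV has them; the pictures are not rectified), "R" (3x3) and "t" (3): a world point X has camera coordinates R X + t; the wrist camera has in their place "mount" (4x4, takes a point from camera to tool coordinates, whose origin is the TCP and whose axes are the flange's). Camera axes: x right, y down, z forward; pixel columns grow to the right and rows downward; lengths in m; the calibration is good to about 2 mm. A picture is of the moment at which its call begins: read the wrist's pose just before it. camera_params takes no time and is no camera call.
- manip.sign_off(): hands the job in, once; it reports no verdict.
The state is a dict: "clock": time; "joint_positions": joint angles; "qvel": joint speeds; "effort": joint torques, N m; "position": TCP position; "tcp_rot": TCP orientation; "wrist_force": force on the tool from outside, world axes, zero at the start; "ft_torque": the same for the moment, N m; "gripper_width": opening from 0.0 (shut) to 1.0 (fully open).
Only numpy, scipy, OpenCV 4.12 (cv2) and the standard library are available. Lean on these libraries where they do the work, as an engineer would, in place of code of your own. Each camera call takes 0.05 s, during which the arm holds its last target. There are 200 camera calls.

## Working session

There is one attempt and no reset: what is moved stays moved. The work goes in short steps, Python scripts to look and compute and a tool call to move; the robot and the scene stay as the last step left them, time stands still between calls to the robot, and variables do not carry over. Pictures are saved under pics/ and viewed, about 8 in all and at most 12, crops included, and the job is handed in when it is done.

Besides the shell and the picture viewer there is one more tool, called after "Emit:" as name([rows], argument=value, ...), one row to a line, values as JSON. apply_moves: Moves the arm, as the interface text tells. Its arguments: {"type":"object","properties":{"deltas":{"type":"array","items":{"type":"array","items":{"type":"number"}}},"squeeze":{"type":"number"}},"required":["deltas"]}

```bash
mkdir -p pics
cat > h.py <<'E'
import numpy as np, cv2
from workcell import manip
from scipy.spatial.transform import Rotation as Rn
def K(p):
    f=192/np.tan(np.radians(p['fovy'])/2); return np.array([[f,0,p['cx']],[0,f,p['cy']],[0,0,1]])
def ext(name):
    p=manip.camera_params(name)
    if name!='wrist': return p,np.array(p['R']),np.array(p['t'])
    s=manip.get_state(); T=np.eye(4); T[:3,:3]=Rn.from_quat(s['tcp_rot']).as_matrix(); T[:3,3]=s['position']
    C=np.linalg.inv(T@np.array(p['mount'])); return p,C[:3,:3],C[:3,3]
def ray(e,uv):
    p,R,t=e; q=cv2.undistortPoints(np.array([[uv]],float),K(p),np.array(p['dist'],float))[0,0]
    d=R.T@np.array([q[0],q[1],1]); return -R.T@t, d/np.linalg.norm(d)
def onz(e,uv,z):
    c,d=ray(e,uv); return c+d*(z-c[2])/d[2]
def tri(r1,r2):
    (a,u),(b,v)=r1,r2; s=np.linalg.lstsq(np.stack([u,-v],1),b-a,rcond=None)[0]
    p,q=a+u*s[0],b+v*s[1]; return (p+q)/2,np.linalg.norm(p-q)
def proj(e,X):
    p,R,t=e; return cv2.projectPoints(np.array(X,float).reshape(-1,3),cv2.Rodrigues(R)[0],t,K(p),np.array(p['dist'],float))[0][:,0]
E
python3 - <<'E'
from h import *
for n in('scene','top'):
    im=manip.read_camera(n); cv2.imwrite(f'pics/{n}0.png',im[...,::-1]); 
    e=ext(n); print(n,-e[1].T@e[2],e[1][2])
s=manip.get_state();print(s['position'],s['tcp_rot'],s['clock'],manip.finger_overhang,manip.camera_params('wrist')['mount'])
E
```

```text
scene [1.06740146 0.85621722 1.00307822] [-0.40813087 -0.64723159 -0.64383263]
top [0.46240433 0.01084339 1.83957071] [ 0.05605115  0.00206604 -0.99842576]
[ 0.26888337 -0.53608808  0.25257511] [ 9.73121442e-01  2.30291750e-01 -6.65436592e-06 -6.06888208e-04] 0.1 0.022 [[-2.09094348e-04 -9.47846172e-01 -3.18728082e-01  8.30878940e-02]
 [ 9.99999976e-01 -2.20487397e-04 -3.33223604e-07 -2.77986563e-04]
 [-6.99596804e-05 -3.18728075e-01  9.47846195e-01 -1.20814875e-01]
 [ 0.00000000e+00  0.00000000e+00  0.00000000e+00  1.00000000e+00]]
```

View pics/scene0.png

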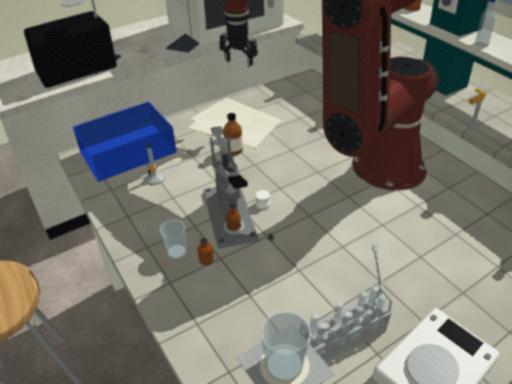

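View pics/top0.png

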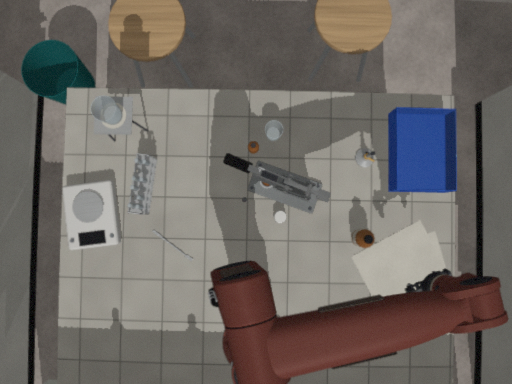

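The scene view shows the press at about (230,195), with a bottle in it. In the top view the black handle is at about (237,161) and the tail near (322,196), so the lever points to world +y. I'll enlarge both.

Run:
```python
import cv2,numpy as np
a=cv2.imread('pics/top0.png')[135:225,215:345]; b=cv2.imread('pics/scene0.png')[115:265,170:300]
a=cv2.resize(a,None,fx=6,fy=6,interpolation=cv2.INTER_CUBIC)
b=cv2.resize(b,None,fx=4,fy=4,interpolation=cv2.INTER_CUBIC)
cv2.imwrite('pics/topc.png',a);cv2.imwrite('pics/scenec.png',b)
```

```text
(no output)
```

View pics/topc.png

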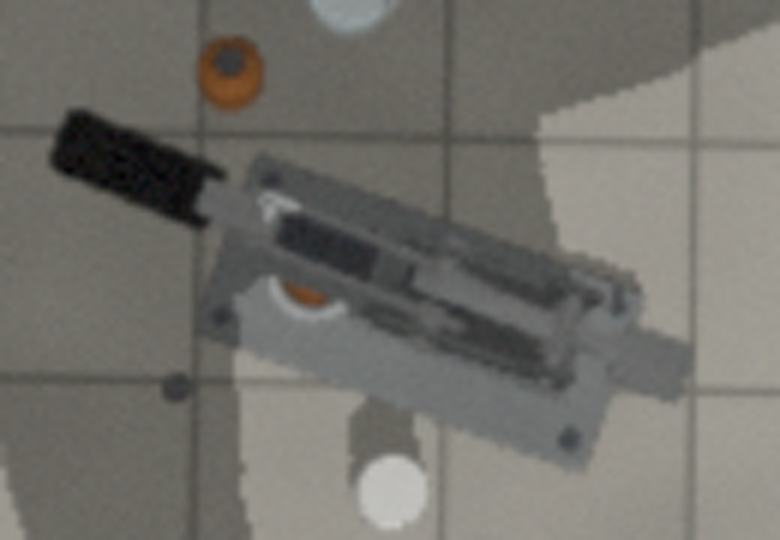

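View pics/scenec.png

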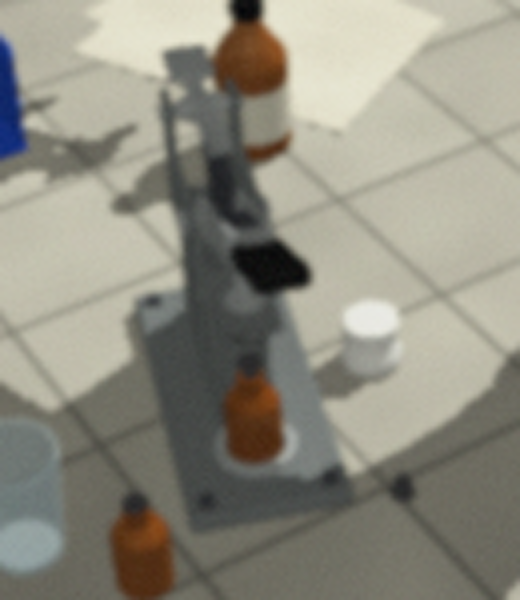

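The top crop shows plate corners at (260,153), (200,338), (583,472), the handle running from (63,134) to (212,200), and the tail's end edge from (693,345) to (675,402). The scene crop shows the tail plate at (187,62) and the handle at (270,265).

Run:
```python
from h import *
e=ext('top');es=ext('scene')
U=lambda p:((p[0]+.5)/6-.5+215,(p[1]+.5)/6-.5+135)
S=lambda p:((p[0]+.5)/4-.5+170,(p[1]+.5)/4-.5+115)
A,B,C=[onz(e,U(p),.016) for p in((260,153),(200,338),(583,472))]
print('corners',A,B,C,np.linalg.norm(A-B),np.linalg.norm(B-C))
ctr=(A+C)/2; d1=(C-B);
ex=d1/np.linalg.norm(d1); ey=np.array([-ex[1],ex[0],0]); yaw=np.degrees(np.arctan2(ex[1],ex[0]))
print('ctr',ctr,'yaw',yaw, 'AB dir',np.degrees(np.arctan2(*(A-B)[[1,0]])))
tail=onz(e,U((652,364)),.236); print('tail top',tail,(tail-ctr)@ex,(tail-ctr)@ey)
te=onz(e,U((684,373)),.236); print('tail end',(te-ctr)@ex,(te-ctr)@ey)
print('tail tri',tri(ray(e,U((652,364))),ray(es,S((187,62)))))
# handle tip & start on pivot plane y=0
for n,p in(('tip',(63,134)),('start',(212,200)),('mid',(138,167))):
    for z in(.22,.26,.3):
        X=onz(e,U(p),z); print(n,z,X,(X-ctr)@ex,(X-ctr)@ey)
h=tri(ray(e,U((138,167))),ray(es,S((268,258)))); print(h,(h[0]-ctr)@ex,(h[0]-ctr)@ey)
# tail axis direction
t0=onz(e,U((60,132)),.27)
for n,p,z in(('spare',(231,60),.079),('beaker',(352,0),.095),('jar',(392,491),.042),('sst',(177,387),.015)):
    X=onz(e,U(p),z);print(n,X,(X-ctr)@ex,(X-ctr)@ey)
```

```text
corners [0.67563082 0.0007367  0.016     ] [0.55946729 0.03567293 0.016     ] [ 0.48113629 -0.20341406  0.016     ] 0.12130336202216148 0.25159160100220723
ctr [ 0.57838356 -0.10133868  0.016     ] yaw -108.14011705267443 AB dir -16.738678877224775
tail top [ 0.53855965 -0.21450585  0.236     ] 0.11994137921306779 -0.0026108959499661307
tail end 0.13809427973214908 -0.0014721946645844125
tail tri (array([ 0.53738446, -0.21437583,  0.23079521]), np.float64(0.0033047953641175756))
tip 0.22 [0.66016708 0.11114533 0.22      ] -0.22738575540721315 0.011563543021024102
tip 0.26 [0.65528275 0.10866808 0.26      ] -0.22351093723241425 0.007693249585038245
tip 0.3 [0.65039843 0.10619083 0.3       ] -0.2196361190576153 0.003822956149052398
start 0.22 [0.62511933 0.02787646 0.22      ] -0.13734368559036567 0.004182826777705795
start 0.26 [0.62110061 0.02745578 0.26      ] -0.13569271769982935 0.0004948215537652782
start 0.3 [0.61708189 0.02703509 0.3       ] -0.13404174980929306 -0.0031931836701753584
mid 0.22 [0.64262711 0.0691931  0.22      ] -0.18205771830670842 0.007956837088837055
mid 0.26 [0.63817599 0.06775199 0.26      ] -0.17930240758432667 0.004175621725233001
mid 0.3 [0.63372486 0.06631087 0.3       ] -0.17654709686194486 0.0003944063616288358
(array([0.63475054, 0.06794568, 0.27842159]), np.float64(0.003232634152138958)) -0.17841999013830662 0.0008601145753087095
spare [0.72428476 0.01968257 0.079     ] -0.16043140635596348 0.100970635723441
beaker [ 0.75958871 -0.0520378   0.095     ] -0.10326728222167511 0.15684946332061978
jar [ 0.46698037 -0.08379715  0.042     ] 0.018014795385619183 -0.11132763759682116
sst [0.52878967 0.04931388 0.015     ] -0.1277241723156695 -0.09403341703175762
```

Consistent: plate about 252 x 121 mm, yaw about -107.5°, the tail 120–125 mm out, the handle at about 0.43 rad. Next I go above the tail with fingers shut and the tool turned to the press.

Emit:
apply_moves([
  [0, 0, -4, 0, 0, 0, 0],
  [2, -1, -7.7, 0, 0, -5, 0],
  [38.4, -16.2, -7.7, 0, 0, -45.5, 0],
  [38.4, -16.2, -7.7, 0, 0, -45.5, 0],
  [38.4, -16.2, -7.7, 0, 0, -45.5, 0],
  [38.4, -16.2, -7.7, 0, 0, -45.5, 0],
  [38.4, -16.2, -7.7, 0, 0, -45.5, 0],
  [38.4, -16.2, -7.7, 0, 0, -45.5, 0],
  [38.4, -16.2, -7.7, 0, 0, -45.5, 0],
  [38.4, -16.2, -7.7, 0, 0, -45.5, 0],
  [38.4, -16.2, -7.7, 0, 0, -45.5, 0],
  [38.4, -16.2, -7.7, 0, 0, -45.5, 0],
  [38.4, -16.2, -7.7, 0, 0, -45.5, 0],
  [38.4, -16.2, -7.7, 0, 0, -45.5, 0],
  [38.4, -16.2, -7.7, 0, 0, -45.5, 0],
  [38.4, -16.2, -7.7, 0, 0, -45.5, 0],
  [38.4, -16.2, -7.7, 0, 0, -45.5, 0],
])

```text
clock: 1.52
position: [0.539, -0.2204, 0.3303]
tcp_rot: [0.809, 0.588, -0.0, 0.0]
wrist_force: [0.2, -0.3, -0.7]
gripper_width: -0.003
```

Run:
```python
from h import *
s=manip.get_state(); e=ext('wrist'); im=manip.read_camera('wrist')
print(s['position'],Rn.from_quat(s['tcp_rot']).as_matrix().round(3).tolist(),s['wrist_force'],s['gripper_width'],s['clock'])
o=np.array([.577,-.101,0]);ex=np.array([np.cos(np.radians(-107.5)),np.sin(np.radians(-107.5)),0])
ey=np.array([-ex[1],ex[0],0])
P=[o+ex*x+ey*y+[0,0,.236] for x in(.104,.146) for y in(-.017,.017)]
uv=proj(e,P);print(uv.round(0).tolist(), 'tip',proj(e,np.array(s['position'])-[0,0,.022]))
cv2.imwrite('pics/w1.png',im[...,::-1])
```

```text
[ 0.53900859 -0.22041707  0.33027714] [[0.308, 0.951, -0.0], [0.951, -0.308, -0.0], [-0.0, -0.0, -1.0]] [ 0.20036433 -0.29437665 -0.74584964] -0.003114616526063633 1.5167
[[230.0, 174.0], [283.0, 174.0], [232.0, 233.0], [282.0, 233.0]] tip [[255.92101569 260.24647864]]
```

View pics/w1.png

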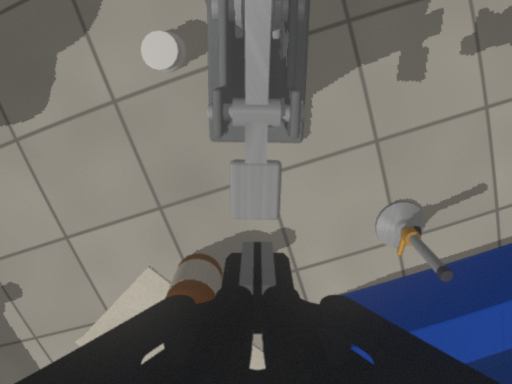

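The wrist view shows the tail plate at (230–281, 160–219), about 14 px (10 mm) nearer the pivot than predicted. Alignment is good, and the pawl's pin is at row ~112.

Run:
```python
from h import *
e=ext('wrist');s=manip.get_state();R=Rn.from_quat(s['tcp_rot']).as_matrix();p=np.array(s['position'])
for n,uv,z in(('tail',(255.5,189.5),.236),('end',(255,219),.236),('start',(255,160),.236),('pin',(256,113),.230),('cheek end',(256,140),.016)):
    X=onz(e,uv,z);print(n,X,(R.T@(X-p)*100).round(2))
```

```text
tail [ 0.5419478  -0.20998861  0.236     ] [ 1.08 -0.05  9.43]
end [ 0.53510326 -0.2298899   0.236     ] [-1.03 -0.08  9.43]
start [ 0.54780174 -0.19100079  0.236     ] [ 3.07 -0.07  9.43]
pin [ 0.55737115 -0.16361074  0.23      ] [ 5.970e+00 -1.000e-02  1.003e+01]
cheek end [ 0.53939672 -0.21718288  0.016     ] [ 0.32 -0.07 31.43]
```

Tail at (0.542, -0.210), length 41 mm as given, so the press origin is about (0.580, -0.092). I'll move over it and descend to near contact.

Emit:
apply_moves([
  [0.8, 0, 0, 0, 0, 0, 0],
  [0.8, 0, 3, 0, 0, 0, 0],
  [0.8, 0, 5, 0, 0, 0, 0],
  [0.8, 0, 6.2, 0, 0, 0, 0],
  [0.8, 0, 6.6, 0, 0, 0, 0],
  [0.8, 0, 6.8, 0, 0, 0, 0],
  [0.8, 0, 6.8, 0, 0, 0, 0],
])

```text
clock: 2.15
position: [0.5421, -0.2118, 0.2628]
tcp_rot: [0.808, 0.589, 0.0, 0.0]
wrist_force: [-0.0, 0.1, 0.5]
gripper_width: -0.0
```

Emit:
apply_moves([
  [0, 0, 0.2, 0, 0, 0, 0],
  [0, 0, 0.4, 0, 0, 0, 0],
  [0, 0, 0.6, 0, 0, 0, 0],
  [0, 0, 0.8, 0, 0, 0, 0],
  [0, 0, 0.8, 0, 0, 0, 0],
])

```text
clock: 2.57
position: [0.5423, -0.2123, 0.2548]
tcp_rot: [0.808, 0.589, -0.0, 0.001]
wrist_force: [-0.4, -1.7, 6.9]
gripper_width: -0.002
```

Contact at about 7 N, as expected. Press on through the throw-over.

Emit:
apply_moves([
  [0, 0, 0.2, 0, 0, 0, 0],
  [0, 0, 0.4, 0, 0, 0, 0],
  [0, 0, 0.6, 0, 0, 0, 0],
  [0, 0, 0.8, 0, 0, 0, 0],
  [0, 0, 1.0, 0, 0, 0, 0],
  [0, 0, 1.2, 0, 0, 0, 0],
  [0, 0, 1.2, 0, 0, 0, 0],
])

```text
clock: 3.15
position: [0.5421, -0.2116, 0.2428]
tcp_rot: [0.808, 0.589, 0.0, 0.0]
wrist_force: [-1.7, 1.2, 5.1]
gripper_width: 0.003
```

Emit:
apply_moves([
  [0, 0, 0.1, 0, 0, 0, 0],
  [0, 0, 0.2, 0, 0, 0, 0],
  [0, 0, 0.3, 0, 0, 0, 0],
  [0, 0, 0.4, 0, 0, 0, 0],
  [0, 0, 0.4, 0, 0, 0, 0],
])

```text
clock: 3.57
position: [0.5424, -0.2116, 0.2419]
tcp_rot: [0.808, 0.589, 0.001, 0.002]
wrist_force: [-8.0, 4.6, 24.0]
gripper_width: -0.0
```

A firm stop at 24 N with the tip at 0.220 m, which fits pawl 0.36. Now up and over to the handle, where I look from above.

Emit:
apply_moves([
  [0, 0, -3, 0, 0, 0, 0],
  [0, 0, -7, 0, 0, 0, 0],
  [0, 0, -11, 0, 0, 0, 0],
  [3, 0, -15, 0, 0, 0, 0],
  [30, 0, -16, 0, 0, 0, 0],
  [30, 0, -16, 0, 0, 0, 0],
  [30, 0, -16, 0, 0, 0, 0],
  [30, 0, -16, 0, 0, 0, 0],
  [30, 0, -16, 0, 0, 0, 0],
  [30, 0, -16, 0, 0, 0, 0],
  [30, 0, -16, 0, 0, 0, 0],
  [30, 0, -16, 0, 0, 0, 0],
  [30, 0, -16, 0, 0, 0, 0],
  [30, 0, -16, 0, 0, 0, 0],
])

```text
clock: 4.73
position: [0.634, 0.0735, 0.3977]
tcp_rot: [0.808, 0.589, -0.0, -0.0]
wrist_force: [-0.3, 0.3, -1.0]
gripper_width: 0.001
```

Run:
```python
from h import *
s=manip.get_state(); e=ext('wrist'); im=manip.read_camera('wrist')
cv2.imwrite('pics/w2.png',im[...,::-1])
o=np.array([.5795,-.092,0]);ex=np.array([np.cos(np.radians(-107.9)),np.sin(np.radians(-107.9)),0])
ey=np.array([-ex[1],ex[0],0]);d=np.array(s['position'])-o;print(d@ex,d@ey,s['position'],s['wrist_force'],s['clock'])
for th in(.36,.44,.52):
    for r in(.15,.25):
        X=o+ex*(-r*np.cos(th)+.008*np.sin(th))+[0,0,.18+r*np.sin(th)+.008*np.cos(th)]
        print(th,r,proj(e,[X+ey*.018,X-ey*.018]).round(0).tolist())
for th in(0,.1,.36): # tail
    X=o+ex*(.07+.055*np.cos(th)+.01*np.sin(th))+[0,0,.226-.055*np.sin(th)+.01*np.cos(th)];print('tail',th,proj(e,X))
```

```text
-0.1742149903069735 0.000998834247880501 [0.63399662 0.07347501 0.39769825] [-0.26262105  0.26457854 -1.00024573] 4.7333
0.36 0.15 [[276.0, 218.0], [235.0, 218.0]]
0.36 0.25 [[281.0, 114.0], [229.0, 114.0]]
0.44 0.15 [[277.0, 229.0], [234.0, 229.0]]
0.44 0.25 [[283.0, 130.0], [227.0, 130.0]]
0.52 0.15 [[277.0, 241.0], [233.0, 241.0]]
0.52 0.25 [[284.0, 150.0], [225.0, 150.0]]
tail 0 [[255.67492216 420.13441712]]
tail 0.1 [[255.69352347 416.41394111]]
tail 0.36 [[255.73803157 405.63583958]]
```

View pics/w2.png

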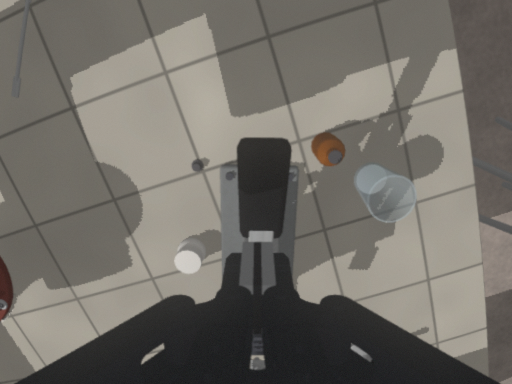

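The wrist view shows the handle at cols 238–291, rows 138–232: lever about 0.465 rad, centreline about 5 mm to tool +y. Nothing stands below the handle. I'll move over r≈0.22 and descend gently.

Emit:
apply_moves([
  [3.1, 0.5, 0, 0, 0, 0, 0],
  [3.1, 0.5, 3, 0, 0, 0, 0],
  [3.1, 0.5, 6, 0, 0, 0, 0],
  [3.1, 0.5, 7, 0, 0, 0, 0],
  [3.1, 0.5, 7.2, 0, 0, 0, 0],
  [3.1, 0.5, 7.2, 0, 0, 0, 0],
])

```text
clock: 5.28
position: [0.6479, 0.1005, 0.3259]
tcp_rot: [0.809, 0.588, -0.001, -0.0]
wrist_force: [-0.9, -0.7, 0.6]
gripper_width: 0.002
```

Emit:
apply_moves([
  [0, 0, 0.2, 0, 0, 0, 0],
  [0, 0, 0.4, 0, 0, 0, 0],
  [0, 0, 0.6, 0, 0, 0, 0],
  [0, 0, 0.8, 0, 0, 0, 0],
  [0, 0, 1.0, 0, 0, 0, 0],
  [0, 0, 1.2, 0, 0, 0, 0],
])

```text
clock: 5.78
position: [0.6487, 0.1017, 0.3149]
tcp_rot: [0.808, 0.589, 0.001, 0.0]
wrist_force: [0.6, 0.1, 3.9]
gripper_width: 0.001
```

Contact at about 4 N. Continue in a small amount to see that it isn't blocked.

Emit:
apply_moves([
  [0, 0, 0.3, 0, 0, 0, 0],
  [0, 0, 0.6, 0, 0, 0, 0],
  [0, 0, 0.9, 0, 0, 0, 0],
  [0, 0, 1.2, 0, 0, 0, 0],
  [0, 0, 1.5, 0, 0, 0, 0],
])

```text
clock: 6.2
position: [0.6483, 0.1017, 0.2989]
tcp_rot: [0.808, 0.589, -0.0, -0.0]
wrist_force: [-0.2, 0.2, 3.2]
gripper_width: 0.002
```

Emit:
apply_moves([
  [0, 0, 0.3, 0, 0, 0, 0],
  [0, 0, 0.6, 0, 0, 0, 0],
  [0, 0, 0.9, 0, 0, 0, 0],
  [0, 0, 1.2, 0, 0, 0, 0],
  [0, 0, 1.5, 0, 0, 0, 0],
  [0, 0, 1.8, 0, 0, 0, 0],
  [0, 0, 2.1, 0, 0, 0, 0],
  [0, 0, 2.4, 0, 0, 0, 0],
  [0, 0, 2.7, 0, 0, 0, 0],
  [0, 0, 3.0, 0, 0, 0, 0],
])

```text
clock: 7.03
position: [0.6484, 0.1017, 0.269]
tcp_rot: [0.808, 0.589, -0.0, 0.0]
wrist_force: [0.9, 1.2, 4.2]
gripper_width: -0.002
```

Emit:
apply_moves([
  [0, 0, 0.3, 0, 0, 0, 0],
  [0, 0, 0.6, 0, 0, 0, 0],
  [0, 0, 0.9, 0, 0, 0, 0],
  [0, 0, 1.2, 0, 0, 0, 0],
  [0, 0, 1.5, 0, 0, 0, 0],
  [0, 0, 1.8, 0, 0, 0, 0],
  [0, 0, 2.1, 0, 0, 0, 0],
  [0, 0, 2.4, 0, 0, 0, 0],
])

```text
clock: 7.7
position: [0.6484, 0.1017, 0.245]
tcp_rot: [0.808, 0.589, -0.0, 0.0]
wrist_force: [1.0, 2.0, 2.5]
gripper_width: 0.001
```

Clear of the teeth and at about 0.16 rad. Now seating, slower.

Emit:
apply_moves([
  [0, 0, 0.2, 0, 0, 0, 0],
  [0, 0, 0.4, 0, 0, 0, 0],
  [0, 0, 0.6, 0, 0, 0, 0],
  [0, 0, 0.8, 0, 0, 0, 0],
  [0, 0, 1.0, 0, 0, 0, 0],
  [0, 0, 1.2, 0, 0, 0, 0],
  [0, 0, 1.4, 0, 0, 0, 0],
  [0, 0, 1.6, 0, 0, 0, 0],
  [0, 0, 1.8, 0, 0, 0, 0],
  [0, 0, 2.0, 0, 0, 0, 0],
  [0, 0, 2.2, 0, 0, 0, 0],
  [0, 0, 2.4, 0, 0, 0, 0],
])

```text
clock: 8.7
position: [0.649, 0.1025, 0.2227]
tcp_rot: [0.808, 0.589, 0.001, 0.0]
wrist_force: [0.6, 5.6, 10.4]
gripper_width: 0.006
```

Emit:
apply_moves([
  [0, 0, 0.1, 0, 0, 0, 0],
  [0, 0, 0.2, 0, 0, 0, 0],
  [0, 0, 0.3, 0, 0, 0, 0],
  [0, 0, 0.4, 0, 0, 0, 0],
  [0, 0, 0.5, 0, 0, 0, 0],
  [0, 0, 0.6, 0, 0, 0, 0],
  [0, 0, 0.6, 0, 0, 0, 0],
])

```text
clock: 9.28
position: [0.6491, 0.1026, 0.2165]
tcp_rot: [0.808, 0.589, 0.002, 0.0]
wrist_force: [1.3, 5.7, 7.8]
gripper_width: 0.003
```

Emit:
apply_moves([
  [0, 0, 0.1, 0, 0, 0, 0],
  [0, 0, 0.2, 0, 0, 0, 0],
  [0, 0, 0.3, 0, 0, 0, 0],
  [0, 0, 0.4, 0, 0, 0, 0],
  [0, 0, 0.5, 0, 0, 0, 0],
  [0, 0, 0.5, 0, 0, 0, 0],
])

```text
clock: 9.78
position: [0.6491, 0.1027, 0.2115]
tcp_rot: [0.808, 0.589, 0.002, 0.0]
wrist_force: [1.2, 4.0, 9.1]
gripper_width: -0.001
```

Emit:
apply_moves([
  [0, 0, 0.1, 0, 0, 0, 0],
  [0, 0, 0.2, 0, 0, 0, 0],
  [0, 0, 0.2, 0, 0, 0, 0],
])

```text
clock: 10.03
position: [0.6491, 0.1027, 0.2096]
tcp_rot: [0.808, 0.589, 0.002, 0.0]
wrist_force: [1.3, 5.3, 8.1]
gripper_width: 0.002
```

Emit:
apply_moves([
  [0, 0, 0.1, 0, 0, 0, 0],
  [0, 0, 0.1, 0, 0, 0, 0],
])

```text
clock: 10.2
position: [0.6491, 0.1026, 0.2087]
tcp_rot: [0.808, 0.589, 0.002, 0.0]
wrist_force: [1.3, 6.1, 8.7]
gripper_width: -0.001
```

Not solid yet, so I go on in 1 mm steps until the force rises.

Emit:
apply_moves([
  [0, 0, 0.1, 0, 0, 0, 0],
  [0, 0, 0.15, 0, 0, 0, 0],
  [0, 0, 0.15, 0, 0, 0, 0],
])

```text
clock: 10.45
position: [0.6492, 0.1027, 0.2078]
tcp_rot: [0.808, 0.589, 0.002, 0.0]
wrist_force: [0.5, 5.9, 12.3]
gripper_width: 0.003
```

Emit:
apply_moves([
  [0, 0, 0.1, 0, 0, 0, 0],
  [0, 0, 0.1, 0, 0, 0, 0],
])

```text
clock: 10.62
position: [0.6492, 0.1027, 0.2072]
tcp_rot: [0.808, 0.589, 0.002, 0.0]
wrist_force: [-0.9, 6.0, 14.6]
gripper_width: 0.002
```

Emit:
apply_moves([
  [0, 0, 0.1, 0, 0, 0, 0],
  [0, 0, 0.1, 0, 0, 0, 0],
])

```text
clock: 10.78
position: [0.6492, 0.1027, 0.2066]
tcp_rot: [0.808, 0.589, 0.002, 0.001]
wrist_force: [-1.9, 6.1, 17.7]
gripper_width: 0.002
```

Emit:
apply_moves([
  [0, 0, 0.1, 0, 0, 0, 0],
  [0, 0, 0.1, 0, 0, 0, 0],
  [0, 0, 0.1, 0, 0, 0, 0],
])

```text
clock: 11.03
position: [0.6492, 0.1027, 0.2061]
tcp_rot: [0.808, 0.589, 0.002, 0.001]
wrist_force: [-3.8, 6.6, 20.6]
gripper_width: -0.003
```

Emit:
apply_moves([
  [0, 0, 0.1, 0, 0, 0, 0],
  [0, 0, 0.15, 0, 0, 0, 0],
  [0, 0, 0.15, 0, 0, 0, 0],
  [0, 0, 0.15, 0, 0, 0, 0],
  [0, 0, 0.15, 0, 0, 0, 0],
  [0, 0, 0.15, 0, 0, 0, 0],
])

```text
clock: 11.53
position: [0.6492, 0.1027, 0.2055]
tcp_rot: [0.808, 0.589, 0.002, 0.001]
wrist_force: [-5.7, 6.0, 24.4]
gripper_width: -0.001
```

It stands solid at 24 N with the lever about level. Now I retreat straight up and out to tool +x (beyond the handle), and check.

Emit:
apply_moves([
  [0, 0, -0.5, 0, 0, 0, 0],
  [0, 0, -2, 0, 0, 0, 0],
  [0, 0, -6, 0, 0, 0, 0],
  [0, 0, -10, 0, 0, 0, 0],
  [0, 0, -14, 0, 0, 0, 0],
  [0, 0, -18, 0, 0, 0, 0],
  [0, -2, -19.2, 0, 0, 0, 0],
  [0, -6, -19.2, 0, 0, 0, 0],
  [0, -10, -19.2, 0, 0, 0, 0],
  [0, -14, -19.2, 0, 0, 0, 0],
  [0, -14, -19.2, 0, 0, 0, 0],
  [0, -14, -19.2, 0, 0, 0, 0],
  [0, -14, -19.2, 0, 0, 0, 0],
])

```text
clock: 12.62
position: [0.5153, 0.1444, 0.3931]
tcp_rot: [0.808, 0.589, -0.0, 0.0]
wrist_force: [-0.1, 0.5, 0.8]
gripper_width: 0.001
```

Run:
```python
from h import *
s=manip.get_state();print(s['position'],s['wrist_force'],s['clock'])
im=manip.read_camera('scene')[...,::-1]; w=manip.read_camera('wrist')[...,::-1]
a=cv2.resize(im[115:265,170:300],None,fx=4,fy=4,interpolation=cv2.INTER_CUBIC)
b=np.zeros((600,420,3),np.uint8); b[:315]=cv2.resize(w,(420,315))
cv2.imwrite('pics/chk.png',np.hstack([a[:,:380],b]))
es=ext('scene');o=np.array([.5795,-.092,0]);r=np.radians(-107.9);ex=np.array([np.cos(r),np.sin(r),0])
S=lambda q:((q-[170,115]+.5)*4-.5).round(0)
for th in(0,.03,.1,.46):
    X=o+ex*(-.25*np.cos(th)+.008*np.sin(th))+[0,0,.18+.25*np.sin(th)+.008*np.cos(th)];print('tip',th,S(proj(es,X)))
for th in(0,.36):
    X=o+ex*(.07+.055*np.cos(th)+.01*np.sin(th))+[0,0,.226-.055*np.sin(th)+.01*np.cos(th)];print('tail',th,S(proj(es,X)))
```

```text
[0.51533448 0.14441832 0.39314671] [-0.07414874  0.46220707  0.7992026 ] 12.6167
tip 0 [[308. 455.]]
tip 0.03 [[308. 446.]]
tip 0.1 [[306. 423.]]
tip 0.46 [[290. 284.]]
tail 0 [[182.  60.]]
tail 0.36 [[184.  82.]]
```

View pics/chk.png

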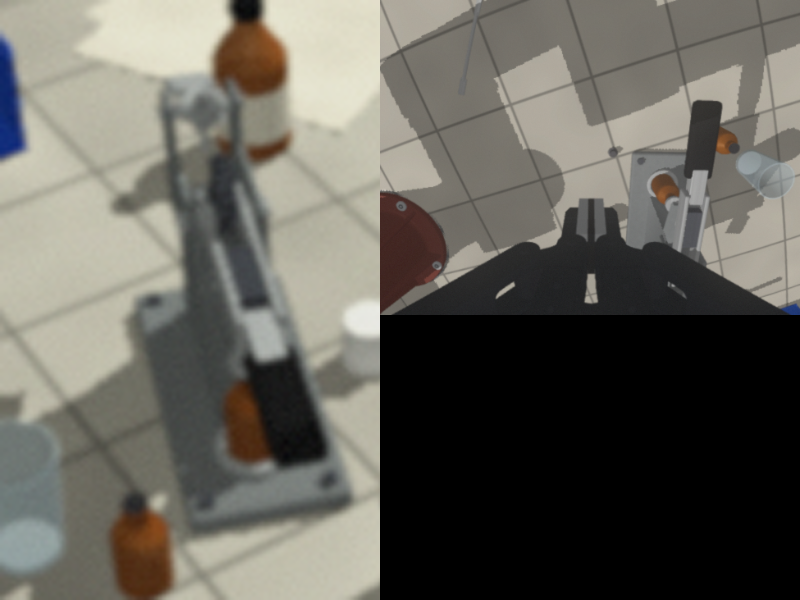

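The check picture shows the handle's tip at row ~460 of the crop (455 predicted for 0 rad) and the tail down at about (185,88), so the pawl is free. The bench items stand where they were and the gripper is well clear.

```bash
python3 -c "
from workcell import manip
print(manip.sign_off())"
```

```text
the job is handed in; nothing more can be done
None
```

The job is done and handed in at about 13 s of the 45 s allowed. The pawl was pressed free first, then the lever pushed down until the stopper stood solid.

- **Pawl:** With the fingers shut I pressed its tail down to its stop, reaching 24 N. The last picture shows the tail still down, so the pawl stayed free.
- **Lever:** I pushed it from about 0.465 rad to level. It took 3–4 N past the teeth, which showed it was not blocked. It took about 10 N while seating, and a final push of 24 N met a solid stop.
- **Last check:** In the scene picture the handle tip is within about 5–8 enlarged pixels of where a level lever would put it. The gripper is about 13 cm to the side of the handle and above it, and the wrist force is near zero. The objects visible in the last picture look unmoved. The tube rack and burner were not in it.

- **Stopper not seen directly:** The lever hides the stopper top in the picture. That it is fully home rests on the lever being level and standing solid.
- **Measurement disagreements:** The fingertips ended at 0.1835 m, about 4 mm below the 0.188 m expected for a level handle. That could be position error or the lever slightly below level. My first estimate of the tail was about 10 mm off, and the wrist camera corrected it before contact.

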